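# Lock a fresh filter cartridge into the bench fume extractor

### The job

Fit the fresh filter cartridge (white, with the orange grip bar) into the round bayonet socket on top of the grey fume extractor: push it down through the slots against the spring, twist it clockwise about a quarter turn as far as it goes, and let go so that it stays locked, sitting level. Feel for the slots gently rather than forcing it, do not tip it over, and leave the used cartridge and everything else on the bench where they are.

Things in the scene. Friction and masses are not known exactly. Their poses are not given: they have to be found in the camera images.
- fresh: fresh filter cartridge, loose, 0.16 to 0.26 kg, upright on a 3 mm thick blue mat; white with orange lugs and grip bar; 67 mm tall. Origin: centre of its flat underside; z up its axis, x along the grip bar. Plug 52 mm in diameter (chamfered to 47 mm over the lowest 4 mm), above it a cap 64 mm in diameter from 33 to 43 mm above the underside. A half turn looks the same.
- fresh_bar (a point): on the fresh cartridge's axis, 55 mm above its underside, at mid height of the upright grip bar on top: 52 mm long along the cartridge's x, 12 mm thick along y, from 43 to 67 mm above the underside
- fresh_lugs (a point): on the fresh cartridge's axis, 18 mm above its underside, at mid height of its two lugs; these stick out of the plug on its +x and -x sides (below the bar's ends), each 8 mm wide, reaching 31 mm from the axis, 15 to 21 mm above the underside
- extractor: grey fume extractor, fixed to the bench, 240 (x) x 200 (y) x 100 mm high; origin at the centre of its underside, z up. In the middle of its top is the bayonet socket: a black ring lying on the top face, 88 mm outside, 55 mm bore, 6 mm thick. The ring is clamped and does not turn.
- socket (a point): centre of the socket's mouth, level with the ring's upper face, 106 mm above the extractor's origin; its axes are the extractor's. The ring has two opposite entry slots, 11 mm wide, to 34 mm from the axis, with white dots. They should lie on the x axis, but the ring was clamped by hand, turned up to 0.35 rad either way: not measured, to be seen or felt
- plate (a point): on the socket's axis, 88 mm above the extractor's origin: top of the free sprung plate inside, which pushes the cartridge back up: 4 N at first touch, 0.7 N more per mm, travel 13 mm. The plug enters the bore at any angle until the lugs rest on the ring (underside at 91 mm); once they meet the slots it can be pushed on down, to 75 mm where the plate is fully down
- locked (a point): on the socket's axis, 82 mm above the extractor's origin: where the underside sits when locked. With it below 79 mm the lugs are under the ring and turn, only clockwise from above, 1.31 rad (75 degrees, 0.05 rad play each way) to a solid stop at the orange marks; there 3 mm high pockets under the ring take the lugs when let up. Let go part-way it stays caught at 79 mm; in the slots it springs up
- used: used cartridge, to be left alone: same shape as the fresh one, loose, on the blue mat, brownish body, grey cap, black grip bar; origin at the centre of its underside
- board: small green circuit board, 70 x 50 mm, 13 mm high, loose; bystander; origin under its centre
- tin: yellow round tin, 60 mm diameter, 30 mm high, loose; bystander; origin under its centre
- flask: clear bottle with white cap, 48 mm diameter, 120 mm high, loose; bystander; origin under its centre
- spool: metal solder spool, 54 mm diameter, 40 mm high, standing, loose; bystander; origin under its centre
- driver: screwdriver lying on the blue mat, loose; bystander; origin under its middle
- meter: orange multimeter lying flat, 180 x 90 x 36 mm, loose; bystander; origin under its centre
Things that resemble listed ones, but are neither listed nor needed, are in the scene too. Leave any purple or yellow look-alike of the fresh alone.

How it is judged:
By the outcome, as a careful person would: the job done as asked, in the order asked, and still so for the second after the job is handed in, with the robot touching nothing.
It also fails if it takes over 72 s, if anything falls off the work surface, if the arm or the gripper's body presses on something with over 40 N, if the wrist force passes 120 N, or if a joint passes its speed limit or range.

### The arm

A 6-joint arm with a two-finger parallel gripper is mounted at the origin on the work surface. World frame = base frame: x ahead of the robot, y to its left, z up, the work surface at z = 0. Lengths are in m, angles in degrees, forces in N, time in s.
With the tool pointing down it reaches from about 0.25 to 0.725 m from the base axis. Payload 9.7 kg.
Tool frame: the origin (TCP) lies midway between the tips of the shut fingers; the grasp point (between the pads) lies bot.hold_point_z behind it (bot.hold_point_z is the distance from the TCP to the grasp point, in m); z points along the fingers, y is the line along which they close (so a half turn about z gives the same grasp; the last joint's range is limited). The gripper opens to 85 mm and grips with 20 to 120 N. Pads are 22 mm wide; open, the fingers measure 114 mm over their backs; the gripper's body (76 mm by 85 mm) begins 54 mm behind the grasp point. The pads swing forward as they close: fully open they stand 13 mm farther back than shut.
Start: joints at [-71.906, 4.979, 10.078, 95.1, 0, 90], TCP at [0.171, -0.523, 0.231] pointing down, gripper open.
Joint ranges: [-179.16, 179.16], [-48.56, 103.87], [-65.8, 70.77], [-126.05, 130.52], [-82.76, 87.17], [-180, 180]. Speed limits (degrees/s): [127.2, 127.2, 147.25, 180, 180, 180].

### API

Orientations are given as [roll, pitch, yaw] about the fixed x, y, z axes, in that order (R = Rz(yaw) Ry(pitch) Rx(roll)).
In Python, from workcell import bot, camera, camera_model, ticket gives the robot as it stands.
- The arm moves only by the tool send_rows, never from a script. Its argument "targets" is text: rows parted by semicolons, each of 5 numbers parted by spaces: the shift along the tool's x, y, z in mm, then the turn about the tool's z in degrees, then the closure in counts, from 0 (fully open) to 255 (shut). A call has 1 to 20 rows; each row is the pose to reach, as a shift and turn from the pose commanded when the call began, along the tool's axes at that moment; what a row does not reach only later rows make up. A row lasts 1/8 s, in which the tool goes at most 62.5 mm and 10.7 degrees, less where a joint would pass 70% of its speed; a pose out of reach is approached as far as the arm can. A call with a gripper value outside its range is refused whole. The fingers move at their own pace and stop on an object; "newtons" is the grip in N (left out, the last holds). Time passes only in rows, so rows that repeat a pose let the fingers close. It gives the time, the measured TCP pose, the force, the opening and the grip force at its end, in the units of the state.
- bot.get_obs(): the state, without advancing time (a new reading comes with each control period).
- camera(name): name is "scene" or "top" or "wrist"; returns the picture (384x512x3 uint8, blue, green, red); there is no depth.
- camera_model(name): a dict with "K" (3x3 intrinsics, pixels), "dist_coeffs" ([k1, k2, p1, p2, k3] as OpenCV has them; the pictures are not rectified), "pose" (4x4, takes a point from camera to world coordinates); the wrist camera has in their place "T_tool_cam" (4x4, takes a point from camera to tool coordinates, whose origin is the TCP and whose axes are the flange's). Camera axes: x right, y down, z forward; pixel columns grow to the right and rows downward; lengths in m; the calibration is good to about 2 mm. A picture is of the moment at which its call begins: read the wrist's pose just before it. camera_model takes no time and is no camera call.
- ticket.job_done(): hands the job in; it is judged then, once.
The state is a dict: "time": time; "q": joint angles; "qd": joint speeds; "joint_efforts": joint torques, N m; "ee_pos": TCP position; "tcp_rot": TCP orientation; "wrist_force": force on the tool from outside, world axes, zero at the start; "torque": the same for the moment, N m; "opening": finger opening in m; "grasp_force": force on a finger pad.
Only numpy, scipy, OpenCV 4.12 (cv2) and the standard library are available. Lean on these libraries where they do the work, as an engineer would, in place of code of your own. Each camera call takes 0.05 s, during which the arm holds its last target. There are 200 camera calls.

## Working session

There is one attempt and no reset: what is moved stays moved. The work goes in short steps, Python scripts to look and compute and a tool call to move; the robot and the scene stay as the last step left them, time stands still between calls to the robot, and variables do not carry over. Pictures are saved under pics/ and viewed, at most 10 in all, crops included, and the job is handed in when it is done.

Besides the shell and the picture viewer there is one more tool, called as a command line: name --argument value ..., lists and objects as JSON in quotes. send_rows: Moves the arm, as the interface text tells. Its arguments: {"type":"object","properties":{"targets":{"type":"string"},"newtons":{"type":"number"}},"required":["targets"]}

```bash
mkdir -p pics
cat > h.py <<'E'
import numpy as np, cv2
from workcell import bot, camera, camera_model, ticket
from scipy.spatial.transform import Rotation as R
def ray(m,uv,pose=None):
    P=np.array(m["pose"]) if pose is None else pose
    n=cv2.undistortPoints(np.array([[uv]],float),np.array(m["K"]),np.array(m["dist_coeffs"]))[0,0]
    d=P[:3,:3]@np.array([n[0],n[1],1.0]); return P[:3,3],d
def onz(m,uv,z,pose=None):
    o,d=ray(m,uv,pose); return o+d*(z-o[2])/d[2]
E
python3 - <<'E'
from h import *
o=bot.get_obs();print(o,bot.hold_point_z)
for n in("scene","top","wrist"):
    im=camera(n);cv2.imwrite(f"pics/{n}0.png",im)
m=camera_model("top");print(m);print(camera_model("wrist"))
E
```

```text
{'time': 0.0, 'q': array([-7.19051661e+01,  5.01083437e+00,  1.00318085e+01,  9.50976676e+01,
        1.64062580e-03,  8.99979936e+01]), 'qd': array([-0.08035425,  0.00279151,  0.08939572,  0.04701673,  0.03468505,
       -0.00290177]), 'joint_efforts': array([-7.81439594e-04, -5.20394218e+01,  4.64792490e+01,  1.69214403e-02,
       -6.72271403e-05,  4.90725796e-06]), 'ee_pos': array([ 0.17076071, -0.52257634,  0.23056191]), 'tcp_rot': array([-1.79923307e+02, -1.64330994e-03,  1.80968380e+01]), 'wrist_force': array([-0.54918381, -1.49024933, -0.18405295]), 'torque': array([-0.03805388,  0.00772882, -0.01923985]), 'grasp_force': 0.0, 'opening': 0.08551383998849643} 0.0187
{'K': array([[378.98432164,   0.        , 259.36783339],
       [  0.        , 378.98432164, 190.38339139],
       [  0.        ,   0.        ,   1.        ]]), 'dist_coeffs': array([0.00478355, 0.        , 0.        , 0.        , 0.        ]), 'pose': array([[ 0.01689514, -0.98170239,  0.18967068,  0.30451118],
       [-0.99965259, -0.01274681,  0.02306996, -0.04315511],
       [-0.02023014, -0.18999455, -0.9815767 ,  1.2781067 ],
       [ 0.        ,  0.        ,  0.        ,  1.        ]])}
{'K': array([[267.96858747,   0.        , 255.88455708],
       [  0.        , 267.96858747, 193.44442072],
       [  0.        ,   0.        ,   1.        ]]), 'dist_coeffs': array([-0.06082048,  0.        ,  0.        ,  0.        ,  0.        ]), 'T_tool_cam': array([[ 5.46405713e-04, -9.63833517e-01, -2.66504509e-01,
         6.69537934e-02],
       [ 9.99998663e-01,  1.15871204e-04,  1.63120854e-03,
         4.48752492e-04],
       [-1.54133327e-03, -2.66505044e-01,  9.63832291e-01,
        -1.43012256e-01],
       [ 0.00000000e+00,  0.00000000e+00,  0.00000000e+00,
         1.00000000e+00]])}
```

View pics/top0.png

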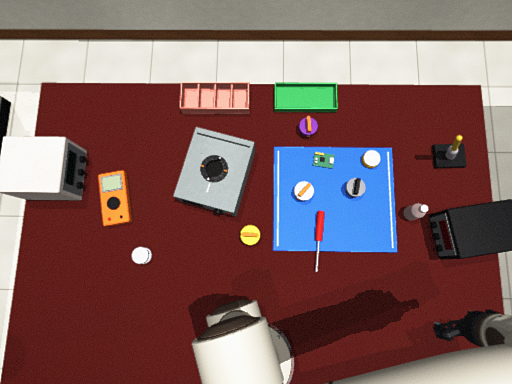

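View pics/scene0.png

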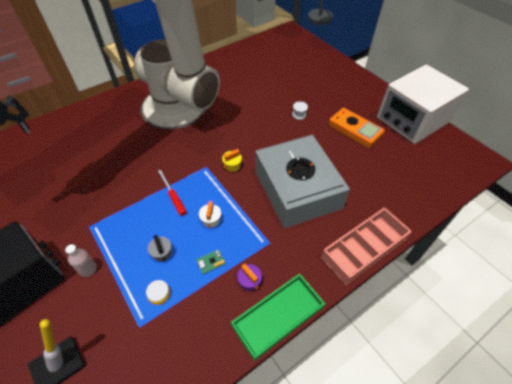

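The top view shows the fresh cartridge at about (304,191) on the mat, the used one at (356,187), and the extractor socket at (214,169). The yellow look-alike is at (250,235), the purple one at (308,127).

Run:
```python
from h import *
im=cv2.imread("pics/top0.png");m=camera_model("top");hsv=cv2.cvtColor(im,cv2.COLOR_BGR2HSV)
# orange bar
sub=np.zeros(hsv.shape[:2],np.uint8);sub[175:208,288:322]=1
mk=cv2.inRange(hsv,(5,120,120),(22,255,255))*sub
p=np.argwhere(mk>0)[:,::-1]
W=np.array([onz(m,q,0.070) for q in p]);c=W.mean(0);u,s,v=np.linalg.svd(W-c)
print("bar",len(p),c,"ang",np.degrees(np.arctan2(v[0,1],v[0,0])),(W-c)@v[0]@[0]if 0 else np.ptp((W-c)@v[0]),np.ptp((W-c)@v[1]))
# white cap+bar union
mw=cv2.inRange(hsv,(0,0,130),(180,90,255))*sub
mw|=mk
cn=max(cv2.findContours(mw,cv2.RETR_EXTERNAL,cv2.CHAIN_APPROX_NONE)[0],key=cv2.contourArea)
e,r=cv2.minEnclosingCircle(cn);print("cap",e,r,onz(m,e,0.046))
# ring black
sub[:]=0;sub[145:195,190:240]=1
mb=cv2.inRange(hsv,(0,0,0),(180,255,60))*sub
cn=max(cv2.findContours(mb,cv2.RETR_EXTERNAL,cv2.CHAIN_APPROX_NONE)[0],key=cv2.contourArea)
el=cv2.fitEllipse(cv2.convexHull(cn));print("ring",el,onz(m,el[0],0.106))
# extractor top face
mg=cv2.inRange(hsv,(85,10,90),(125,90,200));s2=mg*0;s2[120:222,165:265]=1
cn=max(cv2.findContours(mg*s2,cv2.RETR_EXTERNAL,cv2.CHAIN_APPROX_NONE)[0],key=cv2.contourArea)
b=cv2.boxPoints(cv2.minAreaRect(cn));print(np.array([onz(m,q,.1) for q in b]).round(3))
a=cv2.resize(im[140:200,180:250],None,fx=8,fy=8,interpolation=cv2.INTER_CUBIC);cv2.imwrite("pics/crop1.png",a)
```

```text
bar 51 [ 0.54338027 -0.15927173  0.07      ] ang 139.43940866619363 0.04947506146967956 0.010370523071835563
cap (303.559814453125, 190.4957275390625) 9.882505416870117 [ 0.54410992 -0.16022134  0.046     ]
ring ((213.8577423095703, 168.27618408203125), (25.60067367553711, 26.25579071044922), 76.31341552734375) [0.60103232 0.13100944 0.106     ]
[[0.554 0.244 0.1  ]
 [0.68  0.212 0.1  ]
 [0.663 0.16  0.1  ]
 [0.538 0.193 0.1  ]]
```

View pics/crop1.png

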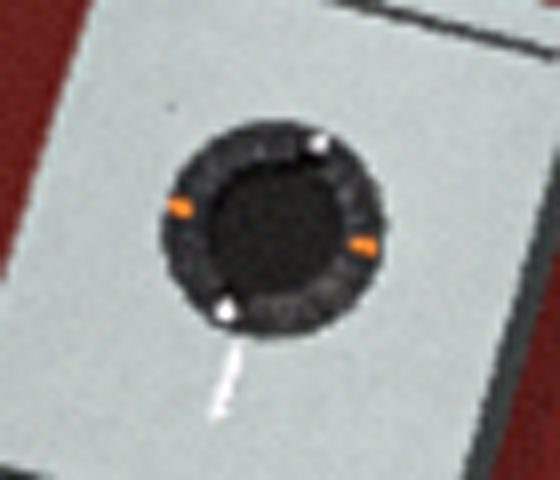

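The crop shows the entry slots' white dots at (318,143) and (226,310), and the orange stop marks at (180,207) and (363,245). The slot line is therefore at about -29° in world axes. Next I hover over the fresh cartridge.

send_rows --targets "40 -20 0 -10 0;80 -40 0 -20 0;120 -60 0 -30 0;160 -80 0 -40 0;200 -100 0 -50 0;240 -120 0 -60 0;280 -140 0 -70 0;320 -160 0 -80 0;360 -180 0 -90 0;400 -200 0 -100 0;440 -220 0 -110 0;467 -230 0 -121 0;467 -230 0 -121 0;467 -230 0 -121 0;467 -230 0 -121 0"

```text
time: 2.02
ee_pos: [0.5427, -0.1598, 0.2314]
tcp_rot: [-180.0, 0.0, 138.9]
wrist_force: [-0.2, -0.8, -0.2]
opening: 0.0855
grasp_force: 0.0
```

```bash
cat >> h.py <<'E'
def wpose(o):
    T=np.eye(4);T[:3,:3]=R.from_euler("xyz",o["tcp_rot"],degrees=True).as_matrix();T[:3,3]=o["ee_pos"]
    return T@np.array(camera_model("wrist")["T_tool_cam"])
def delta(o,p,yaw):
    Rm=R.from_euler("xyz",o["tcp_rot"],degrees=True).as_matrix()
    t=-(yaw-o["tcp_rot"][2]);t=(t+180)%360-180
    return (Rm.T@(np.array(p)-o["ee_pos"])*1000).round(1),round(t,1)
E
python3 - <<'E'
from h import *
o=bot.get_obs();print(o["time"],o["q"].round(1),o["ee_pos"],o["tcp_rot"],o["wrist_force"])
P=wpose(o);im=camera("wrist");m=camera_model("wrist");cv2.imwrite("pics/w1.png",im)
hsv=cv2.cvtColor(im,cv2.COLOR_BGR2HSV)
mk=cv2.inRange(hsv,(5,120,120),(22,255,255))
n,l,st,ce=cv2.connectedComponentsWithStats(mk)
for i in range(1,n):
    if st[i,4]<60: continue
    p=np.argwhere(l==i)[:,::-1];W=np.array([onz(m,q,0.070,P) for q in p]);c=W.mean(0);u,s,v=np.linalg.svd(W-c)
    print(st[i],c,np.degrees(np.arctan2(v[0,1],v[0,0])),np.ptp((W-c)@v[0]),np.ptp((W-c)@v[1]))
E
```

```text
2.025 [-16.4   7.2  12.5  95.3  -0.   24.6] [ 0.54267886 -0.1598378   0.23144994] [-1.79995794e+02  5.73524093e-03  1.38944428e+02] [-0.17584273 -0.84488055 -0.16974822]
[254 163   9  39 169] [ 0.54125691 -0.15546144  0.07      ] -34.911918270890325 0.04605404947611431 0.012177123633801166
[338 288  11  16 100] [ 0.73813602 -0.17618911  0.07      ] -17.681974743824647 0.024485806499997598 0.010455993296118038
[183 301  27  13 117] [ 0.62227038 -0.33895867  0.07      ] 34.40155139499608 0.034674844127137366 0.020712213804775594
```

View pics/w1.png

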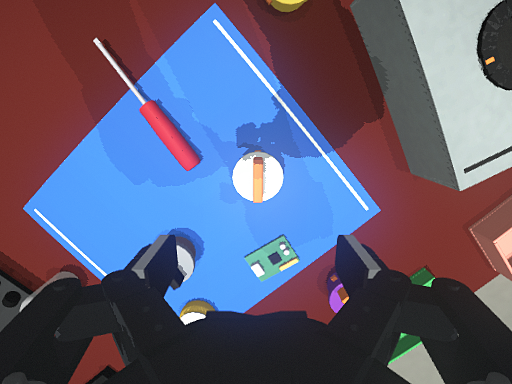

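The wrist view shows the fresh cap centred near (258,177), with the bar along the image vertical, which suits the grasp direction. The mask looks partly shaded, so I refine with a looser mask and a cap circle.

Run:
```python
from h import *
o=bot.get_obs();P=wpose(o);m=camera_model("wrist")
im=cv2.imread("pics/w1.png");hsv=cv2.cvtColor(im,cv2.COLOR_BGR2HSV)
s=np.zeros(hsv.shape[:2],np.uint8);s[145:215,222:295]=1
mk=cv2.inRange(hsv,(3,90,50),(25,255,255))*s
p=np.argwhere(mk>0)[:,::-1];W=np.array([onz(m,q,0.070,P) for q in p])
r=cv2.minAreaRect(p.astype(np.float32));print(r)
print([onz(m,q,.07,P).round(4).tolist() for q in cv2.boxPoints(r)])
mw=(cv2.inRange(hsv,(0,0,120),(180,80,255))*s)|mk
cn=max(cv2.findContours(mw,cv2.RETR_EXTERNAL,cv2.CHAIN_APPROX_NONE)[0],key=cv2.contourArea)
e=cv2.fitEllipse(cv2.convexHull(cn));print(e,onz(m,e[0],.046,P))
a=cv2.resize(im[140:215,220:300],None,fx=7,fy=7);cv2.imwrite("pics/c2.png",a)
```

```text
((257.5, 176.5), (51.0, 9.0), 90.0)
[[0.5155, -0.1416, 0.07], [0.5221, -0.1339, 0.07], [0.5679, -0.1733, 0.07], [0.5609, -0.1814, 0.07]]
((257.50860595703125, 176.3657989501953), (50.52556228637695, 51.34878158569336), 14.797840118408203) [ 0.54478303 -0.16015389  0.046     ]
```

View pics/c2.png

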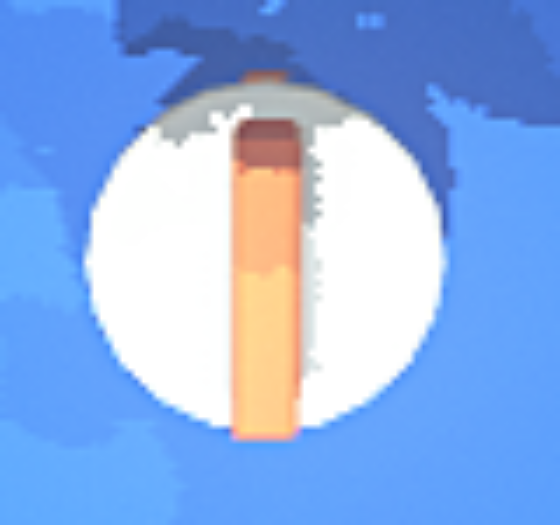

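Correcting for image direction (down is tool −x), the bar and cap both put the axis at (0.545, −0.1605), and the bar is at yaw 139°. The correction is about −2 mm in tool x and +1 mm in tool y. I descend and grip.

send_rows --targets "-2 1 40 0 0;-2 1 80 0 0;-2 1 120 0 0;-2 1 150 0 0;-2 1 170 0 0;-2 1 182 0 0;-2 1 182 0 0;-2 1 182 0 120;-2 1 182 0 180;-2 1 182 0 220;-2 1 182 0 255;-2 1 182 0 255;-2 1 182 0 255;-2 1 182 0 255;-2 1 182 0 255" --newtons 60

```text
time: 3.95
ee_pos: [0.5457, -0.1598, 0.0497]
tcp_rot: [180.0, 0.0, 139.1]
wrist_force: [-0.5, 0.2, 5.7]
opening: 0.0107
grasp_force: 59.7
```

send_rows --targets "0 0 -20 0 255;0 0 -60 0 255;0 0 -110 0 255;0 0 -160 0 255;0 20 -200 0 255;20 60 -215 -3 255;40 110 -215 -6 255;60 160 -215 -9 255;75 210 -215 -12 255;80 250 -215 -12 255;80 270 -215 -12 255;80 270 -215 -12 255;80 270 -215 -12 255;80 270 -215 -12 255"

```text
time: 5.7
ee_pos: [0.6614, 0.0959, 0.2645]
tcp_rot: [-180.0, -0.0, 151.0]
wrist_force: [0.2, 0.2, -2.4]
opening: 0.0105
grasp_force: 58.9
```

Run:
```python
from h import *
o=bot.get_obs();print(o["time"],o["q"].round(1),o["ee_pos"],o["tcp_rot"],o["wrist_force"],o["opening"],o["grasp_force"])
P=wpose(o);im=camera("wrist");m=camera_model("wrist");cv2.imwrite("pics/w2.png",im);np.save("P2.npy",P)
hsv=cv2.cvtColor(im,cv2.COLOR_BGR2HSV)
for nm,mk in(("orange",cv2.inRange(hsv,(5,120,100),(25,255,255))),("white",cv2.inRange(hsv,(0,0,200),(180,50,255)))):
    n,l,st,ce=cv2.connectedComponentsWithStats(mk)
    for i in range(1,n):
        if st[i,4]>15: print(nm,st[i],ce[i].round(1),onz(m,ce[i],.106,P).round(4))
```

```text
5.7 [  8.3  23.9  36.7 102.8  -0.   37.2] [0.66140779 0.09594935 0.26450308] [-1.79995622e+02 -1.07812074e-03  1.51042254e+02] [ 0.24907823  0.22476371 -2.39064416] 0.010539731021138901 58.902153968811035
orange [  68    0   64   50 1465] [101.6  21.6] [0.436  0.0366 0.106 ]
orange [451   0  37  15 324] [467.2   5.1] [0.603  0.3799 0.106 ]
orange [289 105   9   6  41] [293.2 107.6] [0.6104 0.169  0.106 ]
orange [222 126   9   7  34] [225.8 129.2] [0.595  0.0937 0.106 ]
orange [250 177  12   6  61] [256.  179.3] [0.6604 0.0955 0.106 ]
orange [ 244  196   25  104 2269] [255.9 247. ] [0.7354 0.054  0.106 ]
orange [ 397  221  115   70 1129] [460.1 254.4] [0.8756 0.2802 0.106 ]
orange [  8 281  34  31 431] [ 28.7 292.7] [ 0.6477 -0.2594  0.106 ]
orange [352 305  11   7  42] [356.9 308.3] [0.8825 0.129  0.106 ]
orange [  0 307  14  16  16] [  6.2 314.5] [ 0.6594 -0.3218  0.106 ]
orange [146 310   7  10  42] [148.4 314.6] [ 0.7548 -0.1252  0.106 ]
white [  140    13   118   217 12140] [198.4 103. ] [0.5566 0.0819 0.106 ]
white [ 51  45 125 190 688] [111.3 138. ] [ 0.5395 -0.0242  0.106 ]
wh
[... 427 characters left out ...]
458.3 237.5] [0.8506 0.2848 0.106 ]
white [  0 233   9  29 172] [  3.6 247.3] [ 0.5781 -0.2422  0.106 ]
white [295 243  12  15 105] [300.6 249.7] [0.7655 0.1008 0.106 ]
white [205 244  13  14 115] [210.8 249.9] [0.7118 0.0028 0.106 ]
white [403 247  90  56 457] [442.8 275.6] [0.8942 0.2499 0.106 ]
white [ 92 248   5   5  20] [ 94.2 250.2] [ 0.641  -0.1299  0.106 ]
white [ 95 254   6   5  20] [ 97.3 255.8] [ 0.6494 -0.1313  0.106 ]
white [ 68 260  12  12  75] [ 73.2 265.9] [ 0.6456 -0.1706  0.106 ]
white [394 266  43  22  57] [415.2 276.5] [0.8758 0.216  0.106 ]
white [475 266   5   8  21] [477.  269.8] [0.9111 0.2953 0.106 ]
white [  0 290  31  29 576] [ 15.5 303.2] [ 0.6515 -0.2919  0.106 ]
```

View pics/w2.png

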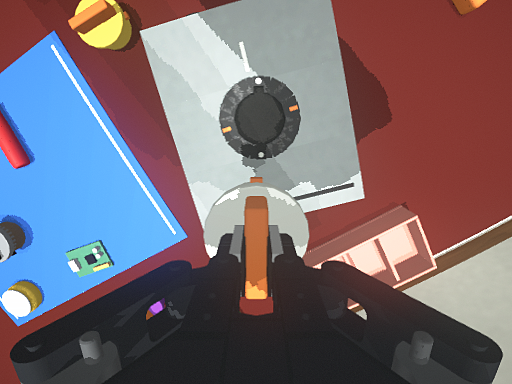

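The wrist view shows the white dots at (258,81) and about (261,155), orange marks at (226,129) and (293,108), and the held cartridge's lug tip at (256,179). Now I measure the ring centre, the slot angle and the cartridge's offset in the grip.

Run:
```python
from h import *
P=np.load("P2.npy");m=camera_model("wrist");o=bot.get_obs();im=cv2.imread("pics/w2.png");hsv=cv2.cvtColor(im,cv2.COLOR_BGR2HSV)
s=np.zeros(hsv.shape[:2],np.uint8);s[70:165,214:306]=1
mk=cv2.inRange(hsv,(0,0,120),(180,70,255))
n,l,st,ce=cv2.connectedComponentsWithStats(mk*s)
d2=[c for c,t in zip(ce,st) if 4<t[4]<80];print([c.round(1) for c in d2])
g=cv2.inRange(hsv,(0,0,0),(180,255,85))*s
g=cv2.morphologyEx(g,cv2.MORPH_OPEN,np.ones((3,3)))
cn=max(cv2.findContours(g,cv2.RETR_EXTERNAL,cv2.CHAIN_APPROX_NONE)[0],key=cv2.contourArea)
e=cv2.fitEllipse(cv2.convexHull(cn));print(e,"ring c",onz(m,e[0],.106,P))
a,b=[onz(m,q,.106,P) for q in((257.9,80.5),(261,155))]
oa,ob=[onz(m,q,.106,P) for q in((293.2,107.6),(225.8,129.2))]
print("dots",a,b,(a+b)/2,np.degrees(np.arctan2(*(a-b)[1::-1])),np.linalg.norm(a-b));print("or",(oa+ob)/2,np.degrees(np.arctan2(*(oa-ob)[1::-1])),np.linalg.norm(oa-ob))
T=np.linalg.inv(np.vstack([np.c_[R.from_euler("xyz",o["tcp_rot"],degrees=True).as_matrix(),o["ee_pos"]],[0,0,0,1]]))
f=lambda q,z:(T@np.r_[onz(m,q,z,P),1])[:3]*1000
print("lug tip(top edge) tool",f((256,177),.239), f((256,182),.236))
# cap outline upper arc at cap top edge z=under+43mm / lower edge 33
for q in((256.5,181),):print("cap rim",f(q,.218+.043),f(q,.218+.033))
print("bar top front",f((257,197),.285),f((257,197),.261))
cv2.imwrite("pics/c3.png",cv2.resize(im[65:215,200:315],None,fx=5,fy=4))
```

```text
[array([248.9,  90. ]), array([228.3, 118.4]), array([236.2, 136.8]), array([242.5, 139.9]), array([260.7, 154.2])]
((266.0099792480469, 119.87529754638672), (64.75770568847656, 82.73764038085938), 17.757953643798828) ring c [0.60764034 0.13714715 0.106     ]
dots [0.56783011 0.14897243 0.106     ] [0.6386401  0.11397878 0.106     ] [0.6032351 0.1314756 0.106    ] 153.70183825564985 0.0789848794421159
or [0.60270053 0.13138924 0.106     ] 78.41473493892492 0.07685849959000131
lug tip(top edge) tool [31.50625177 -0.74811645 25.65471744] [27.5254891  -0.75015467 28.65567915]
cap rim [33.85507546 -0.4341005   3.65420161] [31.59232833 -0.42958207 13.65474958]
bar top front [ 31.4842222   -0.19754533 -20.34518682] [24.52538385 -0.13823738  3.65650572]
```

View pics/c3.png

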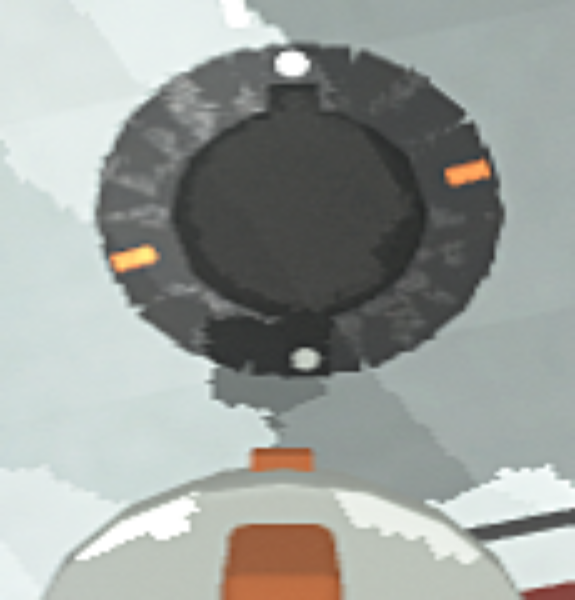

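Dots and orange marks agree: the centre is (0.603, 0.1315) and the slots are at 153.6°. The cartridge sits centred in the grip. I move above the mouth.

send_rows --targets "25 1 0 -2.5 255;50 2 0 -2.5 255;68 3 0 -2.5 255;68 3 0 -2.5 255;68 3 40 -2.5 255;68 3 75 -2.5 255;68 3 95 -2.5 255;68 3 106 -2.5 255;68 3 106 -2.5 255;68 3 106 -2.5 255"

```text
time: 7.0
ee_pos: [0.6043, 0.1322, 0.1595]
tcp_rot: [179.9, 0.1, 153.6]
wrist_force: [-0.5, 0.5, -2.4]
opening: 0.0109
grasp_force: 58.9
```

send_rows --targets "0 0 2 0 255;0 0 4 0 255;0 0 6 0 255;0 0 8 0 255;0 0 10 0 255;0 0 12 0 255;0 0 13 0 255;0 0 13 0 255;0 0 13 0 255"

```text
time: 8.12
ee_pos: [0.6037, 0.1323, 0.1454]
tcp_rot: [180.0, 0.0, 153.6]
wrist_force: [0.2, -0.5, -2.6]
opening: 0.0108
grasp_force: 58.9
```

send_rows --targets "0 0 2 0 255;0 0 4 0 255;0 0 5 0 255;0 0 6 0 255;0 0 7 0 255;0 0 8 0 255;0 0 9 0 255;0 0 9 0 255;0 0 9 0 255"

```text
time: 9.25
ee_pos: [0.6037, 0.1323, 0.1363]
tcp_rot: [180.0, 0.0, 153.6]
wrist_force: [0.0, -0.1, -2.1]
opening: 0.0108
grasp_force: 58.9
```

send_rows --targets "0 0 1 0 255;0 0 2 0 255;0 0 3 0 255;0 0 4 0 255;0 0 5 0 255;0 0 5 0 255;0 0 5 0 255"

```text
time: 10.12
ee_pos: [0.6038, 0.1323, 0.1315]
tcp_rot: [180.0, 0.0, 153.6]
wrist_force: [-1.4, -1.5, 4.3]
opening: 0.0106
grasp_force: 59.8
```

send_rows --targets "0 0 1 0 255;0 0 2 0 255;0 0 3 0 255;0 0 4 0 255;0 0 5 0 255;0 0 6 0 255;0 0 7 0 255;0 0 8 0 255;0 0 8 0 255;0 0 8 0 255"

```text
time: 11.38
ee_pos: [0.6038, 0.1322, 0.1241]
tcp_rot: [180.0, 0.0, 153.6]
wrist_force: [-3.3, -0.5, 8.6]
opening: 0.0104
grasp_force: 60.6
```

Force matches the spring with the lugs through the slots. One millimetre more, then the clockwise twist.

send_rows --targets "0 0 1 0 255;0 0 1 0 255;0 0 1 4 255;0 0 1 8 255;0 0 1 12 255;0 0 1 16 255;0 0 1 20 255;0 0 1 20 255"

```text
time: 12.38
ee_pos: [0.6045, 0.1325, 0.1235]
tcp_rot: [179.9, 0.1, 133.5]
wrist_force: [-0.6, 0.5, 8.5]
opening: 0.0106
grasp_force: 60.7
```

```bash
python3 -c "
from h import *
o=bot.get_obs();print(o['ee_pos'],o['tcp_rot'],o['wrist_force'],o['torque'],o['q'].round(1))"
```

```text
[0.60449155 0.13251175 0.12345242] [1.79867852e+02 7.09080036e-02 1.33537123e+02] [-0.56617118  0.45367312  8.4720737 ] [-0.00193866  0.11364858 -0.12707655] [12.4 13.5  7.8 84.1  0.  58.8]
```

send_rows --targets "0 0 0 5 255;0 0 0 10 255;0 0 0 15 255;0 0 0 20 255;0 0 0 25 255;0 0 0 30 255;0 0 0 35 255;0 0 0 40 255;0 0 0 45 255;0 0 0 49 255;0 0 0 49 255;0 0 0 49 255"

```text
time: 13.88
ee_pos: [0.6045, 0.1325, 0.1234]
tcp_rot: [179.9, -0.1, 84.6]
wrist_force: [-0.0, -0.0, 8.7]
opening: 0.0109
grasp_force: 60.7
```

```bash
python3 -c "
from h import *
o=bot.get_obs();print(o['ee_pos'],o['tcp_rot'],o['wrist_force'],o['torque'],o['q'].round(1))"
```

```text
[0.60451506 0.13247796 0.12344075] [ 1.79857754e+02 -5.23282942e-02  8.45885512e+01] [-0.03299807 -0.04837421  8.72626873] [-0.00302921  0.03984463 -0.12157373] [ 12.4  13.5   7.8  84.1   0.  107.8]
```

Free so far at yaw 84.6. I feel for the stop in small steps.

send_rows --targets "0 0 0 2 255;0 0 0 4 255;0 0 0 5 255;0 0 0 6 255;0 0 0 7 255;0 0 0 7 255"

```text
time: 14.62
ee_pos: [0.6044, 0.1325, 0.1234]
tcp_rot: [179.9, -0.1, 77.6]
wrist_force: [-1.7, -0.2, 9.3]
opening: 0.0105
grasp_force: 60.7
```

```bash
python3 -c "
from h import *
o=bot.get_obs();print(o['ee_pos'],o['tcp_rot'],o['wrist_force'],o['torque'],o['q'].round(1))"
```

```text
[0.60439127 0.13252509 0.12343091] [ 1.79879709e+02 -6.62272971e-02  7.75994841e+01] [-1.72503501 -0.21968074  9.26140728] [-0.0038407   0.186142    0.17699928] [ 12.4  13.5   7.8  84.1   0.  114.8]
```

send_rows --targets "0 0 0 1 255;0 0 0 2 255;0 0 0 2 255"

```text
time: 15.0
ee_pos: [0.6037, 0.1328, 0.1234]
tcp_rot: [180.0, -0.1, 75.6]
wrist_force: [-4.2, 1.2, 11.0]
opening: 0.0104
grasp_force: 60.9
```

```bash
python3 -c "
from h import *
o=bot.get_obs();print(o['ee_pos'],o['tcp_rot'],o['wrist_force'],o['torque'],o['q'].round(1))"
```

```text
[0.60372317 0.13276825 0.12339063] [ 1.79962615e+02 -7.48476735e-02  7.56260835e+01] [-4.22088407  1.19635682 10.96488106] [0.22036187 0.90060324 0.30131891] [1.240e+01 1.350e+01 7.700e+00 8.420e+01 1.000e-01 1.168e+02]
```

Torque is rising at the stop. I back off 1°, ease up into the pockets, then check.

send_rows --targets "0 0 0 -1 255;0 0 -1 -1 255;0 0 -2 -1 255;0 0 -3 -1 255;0 0 -4 -1 255;0 0 -4.5 -1 255;0 0 -4.5 -1 255;0 0 -4.5 -1 255"

```text
time: 16.0
ee_pos: [0.6038, 0.1327, 0.1272]
tcp_rot: [180.0, -0.1, 76.6]
wrist_force: [-2.3, 2.1, 7.3]
opening: 0.0105
grasp_force: 60.3
```

```bash
python3 -c "
from h import *
o=bot.get_obs();print(o['ee_pos'],o['tcp_rot'],o['wrist_force'],o['torque'],o['q'].round(1))"
```

```text
[0.60379631 0.13272621 0.12722364] [ 1.79982156e+02 -6.04927992e-02  7.66119952e+01] [-2.32265906  2.09418694  7.28235474] [ 0.31368778  0.51317611 -0.00922167] [ 12.4  13.5   8.2  84.7   0.  115.8]
```

send_rows --targets "0 0 -0.5 0 255;0 0 -1 0 255;0 0 -1.5 0 255;0 0 -1.5 0 255;0 0 -1.5 0 255"

```text
time: 16.62
ee_pos: [0.6038, 0.1327, 0.1286]
tcp_rot: [180.0, -0.1, 76.6]
wrist_force: [-0.9, 0.8, 5.0]
opening: 0.0108
grasp_force: 60.1
```

send_rows --targets "0 0 -0.5 0 255;0 0 -1 0 255;0 0 -1 0 255;0 0 -1 0 255"

```text
time: 17.12
ee_pos: [0.6037, 0.1326, 0.1288]
tcp_rot: [-180.0, -0.0, 76.6]
wrist_force: [1.3, 6.5, -1.6]
opening: 0.0108
grasp_force: 59.0
```

Locked height found: the rise stopped at TCP 0.1288, which puts the underside at 0.082. I release and retreat.

send_rows --targets "0 0 0.5 0 240;0 0 0.5 0 200;0 0 0.5 0 140;0 0 0.5 0 60;0 0 0.5 0 0;0 0 0.5 0 0;0 0 0.5 0 0;0 0 0.5 0 0;0 0 -20 0 0;0 0 -50 0 0;0 0 -80 0 0;-30 0 -110 0 0;-60 0 -120 0 0;-60 0 -120 0 0;-60 0 -120 0 0"

```text
time: 19.0
ee_pos: [0.5898, 0.0742, 0.2488]
tcp_rot: [-180.0, -0.0, 76.6]
wrist_force: [-0.6, -0.7, -0.1]
opening: 0.0857
grasp_force: 0.0
```

Run:
```python
from h import *
o=bot.get_obs();print(o["ee_pos"],o["tcp_rot"],o["wrist_force"])
im=camera("wrist");a=camera("scene")
b=cv2.resize(a[120:240,240:360],(384,384));cv2.imwrite("pics/f.png",cv2.resize(np.hstack([im,b]),None,fx=.89,fy=.89))
```

```text
[0.58984811 0.07419348 0.24879821] [-1.79973880e+02 -3.07438852e-03  7.65810194e+01] [-0.58639969 -0.74889151 -0.12255201]
```

View pics/f.png

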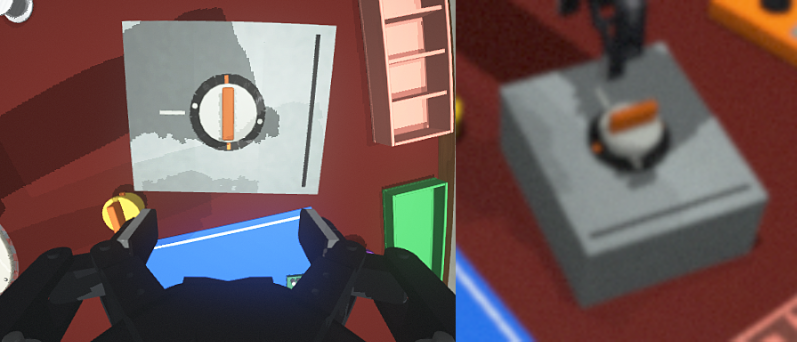

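The wrist view shows the grip bar at (228,113) lined up with the orange marks at (227,79) and (229,146). The cap is level and the gripper is clear, so I hand in the job.

```bash
python3 -c "
from workcell import ticket
print(ticket.job_done())"
```

```text
the job is handed in; nothing more can be done
None
```

The fresh cartridge is locked in the extractor socket, sitting level with its bar lined up with the orange marks, and I handed the job in at about 19 s with the gripper clear and nothing else touched.

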